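Turn a half-sole over on the cobbler's block and clamp it

ROBOT

A 6-joint arm with a two-finger parallel gripper is mounted at the origin on the work surface. World frame = base frame: x ahead of the robot, y to its left, z up, the work surface at z = 0. Lengths are in mm, angles in rad, forces in N, time in s.
With the tool pointing down it reaches from about 350 to 875 mm from the base axis. Payload 4.2 kg.
Tool frame: the origin (TCP) lies at the very end of the fingers, on their centre line; the grasp point (between the pads) lies 19 mm behind it; z points along the fingers, y is the line along which they close (so a half turn about z gives the same grasp; the last joint's range is limited). The gripper opens to 85 mm and grips with 20 to 120 N. Pads are 22 mm wide; open, the fingers measure 114 mm over their backs; the gripper's body (76 mm by 85 mm) begins 54 mm behind the grasp point. The pads swing forward as they close: fully open they stand 13 mm farther back than shut.
Start: joints at [1.37, 0.385, 0.008, 0, -1.194, -0.259], TCP at [277.322, 560.082, 194.612] pointing down, gripper open.
Joint ranges: [-3.14, 3.14], [-1.21, 2.06], [-1.07, 1.41], [-3.16, 2.05], [-2.99, -0.16], [-3.1, 3.1]. Speed limits (rad/s): [2.79, 2.79, 3.14, 3.14, 3.14, 3.14].

INTERFACE

Orientations are given as a unit quaternion [x, y, z, w].
In Python, from bench import read_state, get_image, camera_model, job_done gives the robot as it stands.
- The arm moves only by the shell command python3 -m handwheel 'ROWS'. ROWS is JSON, a list of rows, each a list of 7 numbers: the shift along the tool's x, y, z in m, then the turn, a rotation vector about the tool's x, y, z in rad, then the gripper's target within -1 to 1 (fully open at 1, half-way at 0, shut at -1). In form: [[dx, dy, dz, wx, wy, wz, jaw], ...]. A call has 1 to 10 rows; each row is the pose to reach, as a shift and turn from the pose commanded when the call began, along the tool's axes at that moment; what a row does not reach only later rows make up. A row lasts 1/8 s, in which the tool goes at most 62.5 mm and 10.7 degrees, less where a joint would pass 70% of its speed; a pose out of reach is approached as far as the arm can. A call with a gripper value outside its range is refused whole. The fingers move at their own pace and stop on an object; the grip force is fixed at half the most. Time passes only in rows, so rows that repeat a pose let the fingers close. It gives the time, the measured TCP pose, the force, the opening and the grip force at its end, in the units of the state.
- read_state(): the state, without advancing time (a new reading comes with each control period).
- get_image(name): name is "scene" or "top"; returns (picture, depth): 384x512x3 uint8, blue, green, red; 384x512 float32, mm along the optical axis (not along the pixel's ray), 0 where there is no reading.
- camera_model(name): a dict with "K" (3x3 intrinsics, pixels), "rvec" (rotation vector, rad) and "tvec" (3), from world to camera coordinates, as OpenCV has them. Camera axes: x right, y down, z forward; pixel columns grow to the right and rows downward; lengths in mm; the calibration is good to about 2 mm. A picture is of the moment at which its call begins. camera_model takes no time and is no camera call.
- job_done(): hands the job in; it is judged then, once.
The state is a dict: "clock": time; "joints": joint angles; "joint_vel": joint speeds; "joint_efforts": joint torques, N m; "position": TCP position; "ee_rot": TCP orientation; "contact_force": force on the tool from outside, world axes, zero at the start; "wrist_torque": the same for the moment, N m; "gripper_width": finger opening in mm; "grasp_force": force on a finger pad.
Only numpy, scipy, OpenCV 4.12 (cv2) and the standard library are available. Lean on these libraries where they do the work, as an engineer would, in place of code of your own. Each camera call takes 0.05 s, during which the arm holds its last target. There are 200 camera calls.

TASK

The half-sole on the raised cork-topped block lies tread up: push it sideways until it clearly overhangs the block's open edge, then tip it over from beneath that edge so it lies on the cork with its plain tan gluing face up. Then slide it squarely up against the aluminium stop rail, roughly centred under the hold-down arm, and swing the arm right down so its foot rests on the sole. Do not let the sole fall off the block, and leave the other things on the bench where they are.

Things in the scene. Friction and masses are not known exactly. Their poses are not given: they have to be found in the camera images.
- block: Fixed raised turning block, 240 x 275 mm, cork top 70 mm above the bench. Origin on the bench surface, z up. In its frame it spans x -120..120 and y -100..175 mm: open edge at y = -100, cork from there to the stop rail's face at y = 125, hold-down arm hinged behind the rail at x = 0. The block does not move.
- block_edge (a point): Middle of the block's open (-y) top edge, at cork height; axes as the block's. Beyond and below it there is free space down to the bench.
- stop_face (a point): Middle of the aluminium stop rail's face (the side towards the cork), at cork height; axes as the block's. The rail runs along the block's whole x, is 20 mm thick and stands 16 mm above the cork.
- sole: Loose half-sole to be turned: stiff flat plate 144 x 86 x 12 mm, about 0.15 kg. x along its length: straight sides x -72..29 mm, then a round toe (radius 43) to x = 72; y its width, -43..43. Lies with x within 0.15 rad of the block's x. Origin in the middle of its tan gluing face (underside at the start); z points to the black tread with yellow bars: up at the start, down when turned.
- sole_mid (a point): Centre of the half-sole, mid-thickness; axes as the sole's. 6 mm above the cork when flat; at block y = 82 mm when flush against the rail. The sole grips cork and fingers well (friction about 1): when one overhanging long edge is pried up from below it pivots on the other with little creep (fingers less than 15 mm in under it may slip off); just past upright it falls over by itself.
- clamp (a joint): Hinge of the hold-down arm (rad): 0 = level, foot on a 12 mm thick sole; grows as it opens; 1.57 = upright; starts leaning back, away from the cork, at 1.9 to 2.4. Axis along the block's x through point clamp_hinge. Stiff: it stays where it is left and takes about 0.1 N m to turn.
- clamp_hinge (a point): On the arm's hinge axis, 35 mm behind the stop face (block y = 160 mm) and 22 mm above the cork; axes as the block's. Two hinge lugs beside it (block x -19..19, y 149..171 mm) stand 32 mm above the cork.
- clamp_tip (a point): Middle of the upper (when open, outer) face of the red 24 x 24 mm cap at the arm's end, 70 mm from the hinge axis. The steel arm is 18 wide, 8 mm thick, centred on the hinge axis; with the cap it reaches 82 mm. When down it points along the block's -y, a rubber foot below it, its upper face 4 mm (cap 6 mm) above the hinge axis.
- spare_sole: Bystander: another half-sole of the same size on the bench itself, tan face up (origin in the middle of its underside).
- hammer: Bystander: hammer lying on the bench.
- glue_tin: Bystander: yellow can, 76 mm across, 100 tall, origin at its foot.
- polish_jar: Bystander: amber jar, 60 mm across, 70 tall, origin at its foot.
- spool: Bystander: red thread spool, 56 mm across, 70 tall, origin at its foot.
- tack_pot: Bystander: steel bowl, 80 mm across, 60 tall, origin at its foot.
Not all that is in view belongs to the job. What is shaped like the sole but green or pink is not meant.

How it is judged (in metres and radians):
On the way, in this order (a step that is already met when the one before it is completed fails the run):
1. the sole, still tread up, overhangs the open edge by at least 12 mm (y of sole_mid in the frame of block below -0.069 m and angle between sole_mid's own z axis and vertical below 0.15 rad and z of sole_mid in the frame of block between 0.07 and 0.082 m), for 0.2 s.
2. the sole lies on the cork turned over, tan face up (angle between sole_mid's own z axis and vertical above 2.9 rad and z of sole_mid in the frame of block between 0.07 and 0.082 m), for 0.2 s.
3. the turned sole is flush against the stop rail, under the arm (all of step 2 and y of sole_mid in the frame of block above 0.077 m and angle between the x axis of sole_mid and the x axis of block, either way round below 0.1 rad and x of sole_mid in the frame of block between -0.045 and 0.045 m), for 0.2 s.
4. the hold-down arm is down on the sole (all of step 3 and value of joint clamp below 0.06 rad), for 0.2 s.
At the end, for the whole second after the job is handed in: The sole lies flat on the cork, tan face up, against the stop rail (within 5 mm, square within 0.1 rad, centred within 45 mm along the rail), the hold-down arm is down on it (joint below 0.06 rad), all at rest (all of step 4 and linear speed of sole below 0.02 m/s); the robot touches nothing.
It fails at once if the sole falls off the block (height (world z) of sole_mid below 0.05 m).
It fails at once if a bystander is moved by more than 30 mm (distance of any of spare_sole, hammer, glue_tin, polish_jar, spool, tack_pot from where it was at the start of the episode above 0.03 m).
It also fails if it takes over 64 s, if anything falls off the work surface, if the arm or the gripper's body presses on something with over 40 N, if the wrist force passes 120 N, or if a joint passes its speed limit or range.

## Working session

There is one attempt and no reset: what is moved stays moved. The work goes in short steps, Python scripts to look and compute and a shell command to move; the robot and the scene stay as the last step left them, time stands still between calls to the robot, and variables do not carry over. Pictures are saved under pics/ and viewed, at most 13 in all, crops included, and the job is handed in when it is done.

```bash
mkdir -p pics; ls
cat > h.py <<'E'
import numpy as np,cv2
from bench import *
from scipy.spatial.transform import Rotation as R
def cam(n):
    c=camera_model(n);K=np.array(c["K"],float);Rm=cv2.Rodrigues(np.array(c["rvec"],float))[0];t=np.array(c["tvec"],float).ravel();return K,Rm,t
def cloud(n,d):
    K,Rm,t=cam(n);v,u=np.mgrid[:d.shape[0],:d.shape[1]]
    p=np.stack([(u-K[0,2])/K[0,0]*d,(v-K[1,2])/K[1,1]*d,d],-1)
    return (p-t)@Rm
def proj(n,P):
    K,Rm,t=cam(n);q=(np.atleast_2d(P)@Rm.T+t)@K.T;return q[:,:2]/q[:,2:]
E
python3 - <<'E'
from h import *
for n in("scene","top"):
    p,d=get_image(n);cv2.imwrite(f"pics/{n}0.png",p);np.savez(f"{n}0.npz",p=p,d=d)
    K,Rm,t=cam(n);print(n,(-Rm.T@t).round(),K[0,0])
s=read_state();print(s["position"],s["ee_rot"],s["clock"],s["gripper_width"])
E
```

```text
pics
scene [1261. -793. 1268.] 498.88284351323443
top [ 250.  -19. 1418.] 389.70296134933034
[277.08232804 559.56664371 193.63687028] [ 9.73667877e-01 -2.27969066e-01 -1.77251130e-04  9.68760659e-04] 0.1 85.20980510066283
```

View pics/scene0.png

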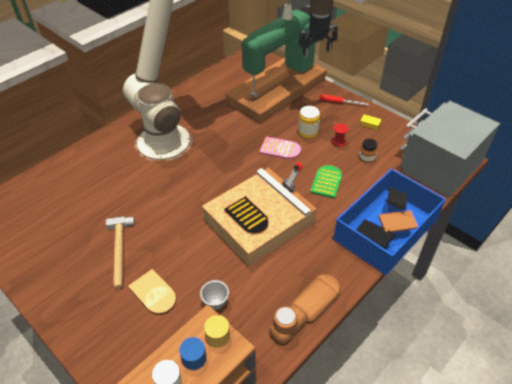

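View pics/top0.png

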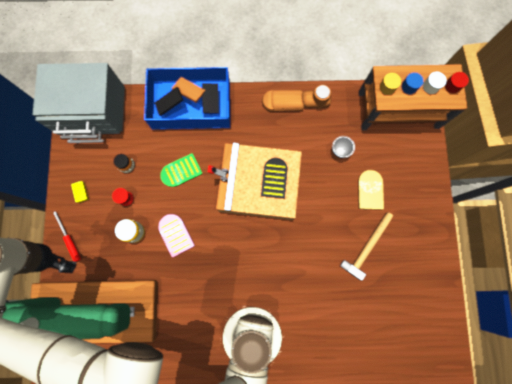

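The scene view shows the black sole with yellow bars on the cork block at (246,213), with the rail behind it and the red-capped arm at (295,172).

Candidates, by top-view pixel:
- Black/yellow sole on the block (275,178): this is the one I want.
- Green sole (181,170): decoy.
- Pink sole (176,235): decoy.
- Tan spare sole (371,189): bystander.

In the top view the rail is at about (232,178), and the open edge is on the right at about x=298.

Run:
```python
from h import *
z=np.load("top0.npz");p,d=z["p"],z["d"];c=cloud("top",d)
Z=c[...,2]
def rect(m):
    m=m.copy();n,l,st,_=cv2.connectedComponentsWithStats(m.astype(np.uint8));i=1+np.argmax(st[1:,4]);m=l==i
    P=c[m][:,:2].astype(np.float32);r=cv2.minAreaRect(P);return m,r,cv2.boxPoints(r).round(1).tolist(),np.median(Z[m])
roi=np.zeros(Z.shape,bool);roi[130:230,205:312]=1
m,r,b,h=rect(roi&(Z>55)&(Z<95));print("block",r,b,h)
hsv=cv2.cvtColor(p,cv2.COLOR_BGR2HSV)
roi2=np.zeros(Z.shape,bool);roi2[150:205,255:295]=1
dark=(hsv[...,2]<70)
dark=roi2&(dark|((hsv[...,1]>150)&(hsv[...,2]>120)&(Z>78)))
m,r,b,h=rect(cv2.morphologyEx(dark.astype(np.uint8),cv2.MORPH_CLOSE,np.ones((3,3)))>0);print("sole",r,b,h,c[m][:,:2].mean(0))
rail=roi&(hsv[...,1]<50)&(hsv[...,2]>150);m,r,b,h=rect(rail);print("rail",r,b,h)
sc=np.load("scene0.npz");cs=cloud("scene",sc["d"]);hs=cv2.cvtColor(sc["p"],cv2.COLOR_BGR2HSV)
red=((hs[...,0]<8)|(hs[...,0]>172))&(hs[...,1]>150)
red[:155]=0;red[180:]=0;red[:,:285]=0;red[:,310:]=0
print("cap scene",red.sum(),cs[red].mean(0),cs[red].min(0),cs[red].max(0))
# same for rail/sole from scene
mm=(cs[...,2]>55)&(cs[...,2]<78);mm[:160]=0;mm[270:]=0;mm[:,:195]=0;mm[:,325:]=0
print("cork scene",np.median(cs[mm],0),cv2.minAreaRect(cs[mm][:,:2].astype(np.float32)))
a=cv2.resize(p[130:230,200:310],None,fx=5,fy=5,interpolation=2);b=cv2.resize(sc["p"][155:270,195:325],(565,500),interpolation=2)
cv2.imwrite("pics/crop0.png",a)
```

```text
block ((538.491943359375, -33.65168762207031), (275.4276428222656, 242.30467224121094), 82.290771484375) [[400.0, -153.89999389648438], [640.0999755859375, -186.39999389648438], [677.0, 86.5999984741211], [436.8999938964844, 119.0999984741211]] 71.2340511419769
sole ((428.7289733886719, -63.63274383544922), (66.80966186523438, 368.0210876464844), 78.7984619140625) [[241.6999969482422, -60.70000076293945], [602.7000122070312, -132.10000610351562], [615.7000122070312, -66.5999984741211], [254.6999969482422, 4.900000095367432]] 81.7610959533244 [573.94206071 -93.19667009]
rail ((565.271728515625, 62.05221176147461), (26.13033103942871, 268.6531677246094), 82.40528869628906) [[430.3999938964844, 66.9000015258789], [696.7000122070312, 31.299999237060547], [700.0999755859375, 57.20000076293945], [433.8999938964844, 92.80000305175781]] 85.2637074127596
cap scene 51 [543.46510203 150.79263175 124.71480829] [444.34064291 112.00049144  -2.89278363] [573.23363275 270.88474407 162.03669509]
cork scene [556.49015533 -37.31325671  69.74354297] ((539.4835205078125, -36.84027099609375), (283.852783203125, 246.934814453125), 82.48665618896484)
```

View pics/crop0.png

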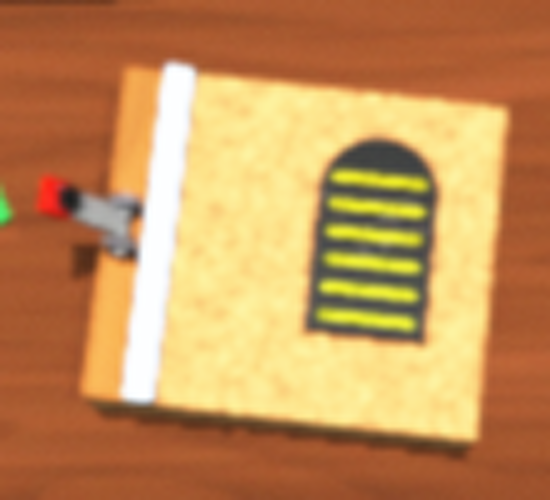

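```bash
cat >> h.py <<'E'
O=np.array([533.5,-70.8,0]);YAW=-0.1345
RB=R.from_euler('z',YAW).as_matrix()
def tob(P): return (np.asarray(P)-O)@RB
def tow(P): return np.asarray(P)@RB.T+O
def ori(tilt,s=1):
    "tool pointing: tilt=90 down, 0 horizontal along block +y; tool y along s*block x"
    a=np.radians(tilt);z=np.array([0,np.cos(a),-np.sin(a)]);y=np.array([s,0,0.]);x=np.cross(y,z)
    return RB@np.stack([x,y,z],1)
def plan(p,Rt=None):
    "p in block frame mm -> shift (m, tool axes) and rotvec"
    s=read_state();R0=R.from_quat(s["ee_rot"]).as_matrix()
    if Rt is None: Rt=R0
    d=R0.T@(tow(p)-s["position"])/1000
    print("d",d.round(4),"w",R.from_matrix(R0.T@Rt).as_rotvec().round(4))
def st():
    s=read_state();print(s["clock"],"blk",tob(s["position"]).round(1),"z-axis",(R.from_quat(s["ee_rot"]).as_matrix()[:,2]@RB).round(3),"F",np.round(s["contact_force"],1),"w",round(s["gripper_width"],1),np.round(s["joints"],2))
def ray(n,uv,z):
    K,Rm,t=cam(n);uv=np.atleast_2d(uv).astype(float);q=np.c_[(uv[:,0]-K[0,2])/K[0,0],(uv[:,1]-K[1,2])/K[1,1],np.ones(len(uv))]@Rm
    C=-Rm.T@t;return C+q*((z-C[2])/q[:,2])[:,None]
E
python3 - <<'E'
from h import *
q=np.array([[308,330],[424,343],[380,138],[320,195],[437,200],[482,440],[508,105],[157,402],[195,72]])/5+[200,130]-0.4
n=["BL","BR","toe","L","R","edge1","edge0","railB","railT"]
for k,u in zip(n,q):
    z=70 if 'edge' in k else 86 if 'rail' in k else 82
    print(k,tob(ray("top",u,z)[0]).round(1))
z=np.load("top0.npz");c=cloud("top",z["d"]);hs=cv2.cvtColor(z["p"],cv2.COLOR_BGR2HSV)
red=((hs[...,0]<8)|(hs[...,0]>172))&(hs[...,1]>150);red[:160]=0;red[178:]=0;red[:,:205]=0;red[:,218:]=0
print("cap",np.c_[tob(c[red]),].round(0)[:40].tolist())
st()
for s in(1,-1): plan([0,60,150],ori(90,s))
E
```

```text
BL [-58.6  21.6  82. ]
BR [-58.5 -59.5  82. ]
toe [ 84.5 -13.8  82. ]
L [38.3 23.9 82. ]
R [ 44.1 -58.4  82. ]
edge1 [-119.8 -107.    70. ]
edge0 [ 122.6 -102.8   70. ]
railB [-121.   119.3   86. ]
railT [116.7 122.1  86. ]
cap [[49.0, 233.0, -2.0], [12.0, 206.0, 156.0], [49.0, 225.0, 2.0], [50.0, 222.0, 1.0], [7.0, 208.0, 161.0], [8.0, 205.0, 158.0], [8.0, 201.0, 159.0], [9.0, 198.0, 156.0], [11.0, 196.0, 150.0], [47.0, 214.0, 0.0], [41.0, 236.0, -1.0], [4.0, 207.0, 159.0], [4.0, 204.0, 160.0], [4.0, 201.0, 161.0], [7.0, 199.0, 152.0], [6.0, 195.0, 157.0], [6.0, 191.0, 157.0], [37.0, 236.0, -3.0], [1.0, 207.0, 158.0], [2.0, 204.0, 155.0], [1.0, 200.0, 161.0], [3.0, 198.0, 155.0], [2.0, 194.0, 160.0], [32.0, 234.0, 2.0], [-3.0, 206.0, 162.0], [-3.0, 203.0, 162.0], [-1.0, 201.0, 154.0], [-1.0, 197.0, 156.0], [-5.0, 210.0, 154.0], [-6.0, 206.0, 158.0], [-7.0, 202.0, 163.0], [-5.0, 199.0, 159.0], [-6.0, 196.0, 162.0], [-6.0, 192.0, 165.0], [-10.0, 209.0, 160.0], [-9.0, 206.0, 156.0], [-9.0, 202.0, 159.0], [-8.0, 199.0, 156.0], [-7.0, 197.0, 150.0], [-7.0, 193.0, 155.0]]
0.1 blk [-338.6  590.3  193.6] z-axis [-0.001 -0.002 -1.   ] F [-0.1 -0.5  0. ] w 85.2 [ 1.37  0.39  0.01 -0.   -1.19 -0.26]
d [0.4904 0.3941 0.0445] w [ 1.4000e-03  1.8000e-03 -1.8963e+00]
d [0.4904 0.3941 0.0445] w [ 0.0016 -0.0013  1.2453]
```

Run:
```python
from h import *
z=np.load("top0.npz");p=z["p"].astype(float);g=cv2.GaussianBlur(p[...,1],(3,3),0)
def sub(a,sgn):
    d=sgn*np.diff(a);i=np.argmax(d);
    if 0<i<len(d)-1:
        l,c,r=d[i-1:i+2];return i+.5+.5*(l-r)/(l-2*c+r)
    return i+.5
def fit(P,ax):
    k=np.polyfit(P[:,ax],P[:,1-ax],1);e=P[:,1-ax]-np.polyval(k,P[:,ax]);P=P[abs(e)<1.5*np.std(e)+.01]
    k=np.polyfit(P[:,ax],P[:,1-ax],1);return k
# open edge: rows 155..212, cols 288..310
E=ray("top",[[288+sub(g[v,288:310],-1),v] for v in range(156,212)],70)[:,:2];k=fit(E,0);print("open edge yaw",np.arctan(k[0]),"y at x=520",np.polyval(k,520))
F=ray("top",[[u,138+sub(g[138:160,u],1)] for u in range(245,297)],70)[:,:2];k2=fit(F,1);print("far edge yaw",-np.arctan(k2[0]),"x at y=-70",np.polyval(k2,-70))
w=p.min(2)
G=ray("top",[[225+sub(w[v,225:250],-1),v] for v in range(150,207)],70)[:,:2];k3=fit(G,0);print("rail yaw",np.arctan(k3[0]),"y at 540",np.polyval(k3,540))
n=np.array([-np.sin(YAW),np.cos(YAW)])
print("edge blk y",tob([520,np.polyval(k,520),70]),"far",tob([np.polyval(k2,-70),-70,70]),"rail foot",tob([540,np.polyval(k3,540),70]))
# sole long sides, z=82 : black vs cork
S=[];T=[]
for v in range(168,196):
    r=g[v];T.append([256+sub(r[256:271],-1),v]);S.append([280+sub(r[280:294],1),v])
for nm,Q in(("left",T),("right",S)):
    Q=tob(ray("top",Q,82))[:,:2];k=fit(Q,0);print(nm,np.arctan(k[0]),np.polyval(k,0))
```

```text
open edge yaw -0.13309424585611546 y at x=520 -172.29303929444853
far edge yaw -0.13546474511668152 x at y=-70 655.7653134928262
rail yaw -0.13252856231405555 y at 540 52.01139633264131
edge blk y [   0.23161844 -102.38668555   70.        ] far [121.05379874  17.18792289  70.        ] rail foot [-10.02707971 122.573842    70.        ]
left 0.007179164160834819 25.990922013847523
right 0.009536633110887292 -59.713419843764704
```

```bash
sed -i 's/^O=.*/O=np.array([534.2,-73.3,0]);YAW=-0.1335/;s/YAW=-0.1345$//' h.py; sed -n 12,15p h.py; python3 -c "
from h import *
plan([3,75,190],ori(90,-1))"
```

```text
O=np.array([534.2,-73.3,0]);YAW=-0.1335
RB=R.from_euler('z',YAW).as_matrix()
def tob(P): return (np.asarray(P)-O)@RB
def tow(P): return np.asarray(P)@RB.T+O
d [0.4901 0.3809 0.0044] w [ 0.0016 -0.0013  1.2443]
```

```bash
python3 -m handwheel '[[0.1,0.08,0,0,0,0.15,0],[0.2,0.16,0,0,0,0.3,0],[0.3,0.24,0,0,0,0.5,0],[0.4,0.32,0,0,0,0.7,0],[0.49,0.381,0.004,0,0,0.9,0],[0.49,0.381,0.004,0,0,1.1,0],[0.49,0.381,0.004,0,0,1.244,0],[0.49,0.381,0.004,0,0,1.244,0],[0.49,0.381,0.004,0,0,1.244,0],[0.49,0.381,0.004,0,0,1.244,0]]'
python3 -m handwheel '[[0.49,0.381,0.004,0,0,0,0]]' >/dev/null 2>&1 --help; python3 -c "
from h import *
st();plan([3,75,190],ori(90,-1))"
```

```text
clock: 1.35
position: [547.8, -0.8, 190.3]
ee_rot: [-0.658, 0.753, 0.0, -0.0]
contact_force: [1.1, 0.8, -0.1]
gripper_width: 43.1
grasp_force: 0.0
1.35 blk [  3.8  73.6 190.3] z-axis [-0. -0. -1.] F [ 1.1  0.8 -0.1] w 43.1 [ 0.29  0.26 -0.19 -0.   -1.12 -0.43]
d [-0.0014  0.0008  0.0003] w [ 0.0005 -0.      0.0002]
```

```bash
python3 -m handwheel '[[0,0,0.04,0,0,0,0],[0,0,0.08,0,0,0,0],[0,0,0.11,0,0,0,0],[0,0,0.118,0,0,0,0],[0.01,0,0.118,0,0,0,0],[0.02,0,0.118,0,0,0,0],[0.03,0,0.118,0,0,0,0],[0.035,0,0.118,0,0,0,0],[0.04,0,0.118,0,0,0,0],[0.045,0,0.118,0,0,0,0]]'
python3 -m handwheel '[[0.006,0,0,0,0,0,0],[0.012,0,0,0,0,0,0],[0.018,0,0,0,0,0,0],[0.024,0,0,0,0,0,0],[0.03,0,0,0,0,0,0],[0.036,0,0,0,0,0,0],[0.042,0,0,0,0,0,0],[0.047,0,0,0,0,0,0],[0.05,0,0,0,0,0,0],[0.05,0,0,0,0,0,0]]'
cat >> h.py <<'E'
def sub(a,sgn):
    d=sgn*np.diff(a);i=np.argmax(d)
    if 0<i<len(d)-1:
        l,c,r=d[i-1:i+2];return i+.5+.5*(l-r)/(l-2*c+r)
    return i+.5
def grab(n,name):
    p,d=get_image(n);np.savez(name+".npz",p=p,d=d);cv2.imwrite(f"pics/{name}.png",p);return p,d
def crop(p,r0,r1,c0,c1,f,name): cv2.imwrite(f"pics/{name}.png",cv2.resize(p[r0:r1,c0:c1],None,fx=f,fy=f,interpolation=2))
E
python3 - <<'E'
from h import *
st();p,d=grab("top","top1");crop(p,130,230,200,320,5,"c1")
c=tob(cloud("top",d));y=np.zeros(d.shape,bool);hs=cv2.cvtColor(p,cv2.COLOR_BGR2HSV)
E
```

```text
clock: 2.6
position: [541.4, -43.7, 72.7]
ee_rot: [-0.659, 0.753, -0.0, 0.0]
contact_force: [0.1, -0.1, 0.3]
gripper_width: 42.7
grasp_force: 0.0
clock: 3.85
position: [534.7, -93.1, 72.6]
ee_rot: [-0.658, 0.753, 0.0, 0.0]
contact_force: [0.2, -0.1, 0.6]
gripper_width: 42.8
grasp_force: 0.0
3.85 blk [  3.2 -19.6  72.6] z-axis [-0.  0. -1.] F [ 0.2 -0.1  0.6] w 42.8 [ 0.13  0.37 -0.36 -0.   -0.84 -0.26]
```

View pics/c1.png

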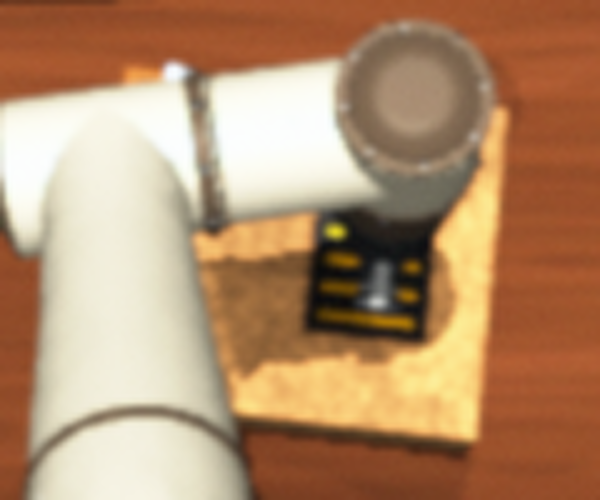

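The sole has not moved: the bars at crop (370,320) are in their old place, and the finger passed over it. At half-open the fingertips must sit higher than I assumed, so I'll go back and touch the cork to measure it.

```bash
python3 -m handwheel '[[0,0,-0.03,0,0,0,0],[-0.045,0,-0.03,0,0,0,0],[-0.09,0,-0.03,0,0,0,0],[-0.095,0,-0.015,0,0,0,0],[-0.095,0,0,0,0,0,0],[-0.095,0,0.002,0,0,0,0],[-0.095,0,0.002,0,0,0,0]]'
for i in 1 2 3 4 5; do :; done
python3 -m handwheel '[[0,0,0.001,0,0,0,0],[0,0,0.002,0,0,0,0],[0,0,0.002,0,0,0,0]]'
python3 -m handwheel '[[0,0,0.001,0,0,0,0],[0,0,0.002,0,0,0,0],[0,0,0.002,0,0,0,0]]'
python3 -m handwheel '[[0,0,0.001,0,0,0,0],[0,0,0.002,0,0,0,0],[0,0,0.002,0,0,0,0]]'
```

```text
clock: 4.78
position: [547.2, 0.2, 70.2]
ee_rot: [-0.658, 0.753, 0.0, -0.0]
contact_force: [0.4, 0.4, 0.5]
gripper_width: 42.5
grasp_force: 0.0
clock: 5.15
position: [547.4, 1.1, 68.8]
ee_rot: [-0.658, 0.753, -0.0, 0.0]
contact_force: [0.3, 0.0, -1.2]
gripper_width: 42.5
grasp_force: 0.0
clock: 5.52
position: [547.3, 1.2, 66.5]
ee_rot: [-0.659, 0.753, 0.0, -0.0]
contact_force: [0.7, -0.3, -0.1]
gripper_width: 42.8
grasp_force: 0.0
clock: 5.9
position: [547.3, 1.2, 64.5]
ee_rot: [-0.659, 0.753, 0.0, -0.0]
contact_force: [-0.2, -0.2, -0.9]
gripper_width: 42.6
grasp_force: 0.0
```

```bash
python3 -m handwheel '[[0,0,0.001,0,0,0,0],[0,0,0.002,0,0,0,0],[0,0,0.002,0,0,0,0]]' | grep -E "posi|contact"
python3 -m handwheel '[[0,0,0.001,0,0,0,0],[0,0,0.001,0,0,0,0],[0,0,0.001,0,0,0,0]]'| grep -E "posi|contact"
python3 -m handwheel '[[0,0,0.001,0,0,0,0],[0,0,0.001,0,0,0,0],[0,0,0.001,0,0,0,0]]'| grep -E "posi|contact"
python3 -c "
from h import *
st();p,d=grab('scene','s1');crop(p,140,260,190,330,5,'cs1')"
```

```text
position: [547.3, 1.2, 62.5]
contact_force: [-0.3, 0.3, -0.1]
position: [547.4, 1.2, 61.6]
contact_force: [0.1, 0.8, -0.1]
position: [547.3, 1.2, 60.6]
contact_force: [0.1, 0.4, -0.1]
7.025 blk [ 3.1 75.6 60.6] z-axis [-0. -0. -1.] F [ 0.1  0.4 -0.1] w 42.9 [ 0.3   0.39 -0.36  0.   -0.82 -0.43]
```

View pics/cs1.png

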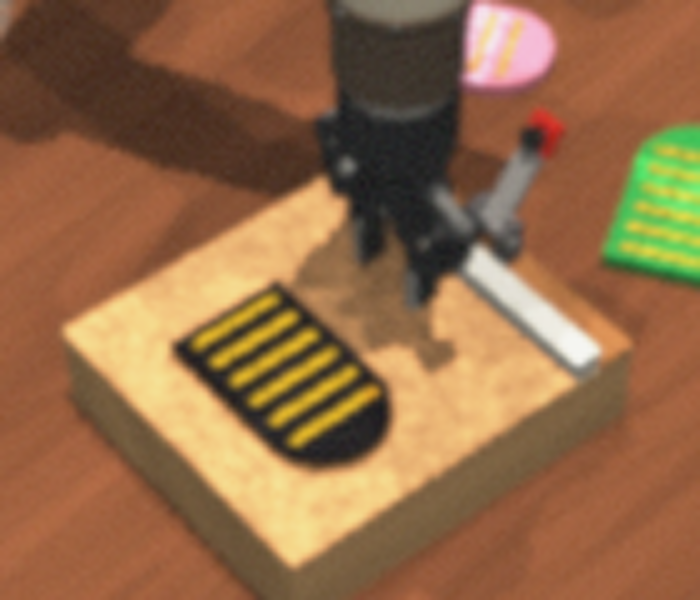

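The fingertips are just above the cork at crop (365,260) and (415,300), and the sole is untouched at (290,380). This height suits the push.

```bash
python3 -m handwheel '[[0.012,0,0,0,0,0,0],[0.024,0,0,0,0,0,0],[0.03,0,0,0,0,0,0],[0.035,0,0,0,0,0,0],[0.04,0,0,0,0,0,0],[0.045,0,0,0,0,0,0],[0.05,0,0,0,0,0,0],[0.055,0,0,0,0,0,0],[0.06,0,0,0,0,0,0],[0.06,0,0,0,0,0,0]]'
python3 -m handwheel '[[0.005,0,0,0,0,0,0],[0.01,0,0,0,0,0,0],[0.015,0,0,0,0,0,0],[0.02,0,0,0,0,0,0],[0.025,0,0,0,0,0,0],[0.03,0,0,0,0,0,0],[0.034,0,0,0,0,0,0],[0.036,0,0,0,0,0,0],[0.036,0,0,0,0,0,0]]'
python3 -c "
from h import *
st();p,d=grab('scene','s2');crop(p,160,270,190,320,5,'cs2')"
```

```text
clock: 8.32
position: [539.3, -58.6, 60.6]
ee_rot: [-0.658, 0.753, 0.0, -0.0]
contact_force: [0.9, -0.2, -0.0]
gripper_width: 42.6
grasp_force: 0.0
clock: 9.45
position: [534.6, -94.1, 60.6]
ee_rot: [-0.658, 0.753, -0.0, 0.0]
contact_force: [1.1, -0.7, -0.3]
gripper_width: 42.8
grasp_force: 0.0
9.45 blk [  3.2 -20.5  60.6] z-axis [ 0.  0. -1.] F [ 1.1 -0.7 -0.3] w 42.8 [ 0.12  0.38 -0.37 -0.   -0.82 -0.26]
```

View pics/cs2.png

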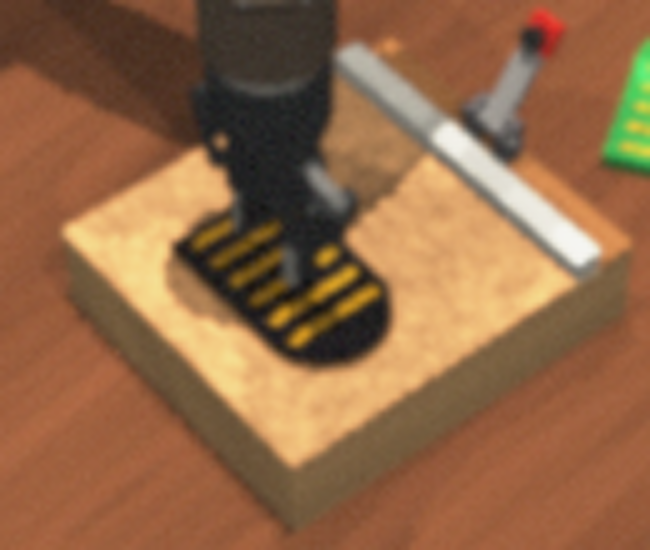

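The fingers are still over the sole, at crop (240,215) and (290,270). I'll measure the true fingertip height from depth.

Run:
```python
from h import *
for nm in("s1","s2"):
    d=np.load(nm+".npz")["d"];p=np.load(nm+".npz")["p"];c=tob(cloud("scene",d))
    s=np.array([3.2,75.6 if nm=="s1" else -20.5])
    near=(abs(c[...,0]-s[0])<60)&(abs(c[...,1]-s[1])<40)&(c[...,2]>84)&(c[...,2]<175)
    P=c[near];print(nm,len(P))
    for a in range(84,175,6):
        q=P[(P[:,2]>=a)&(P[:,2]<a+6)]
        if len(q):print(a,len(q),"x",q[:,0].min().round(),q[:,0].max().round(),"y",q[:,1].min().round(),q[:,1].max().round())
```

```text
s1 269
96 4 x -20.0 -19.0 y 70.0 86.0
102 14 x -22.0 36.0 y 64.0 85.0
108 16 x -24.0 37.0 y 63.0 86.0
114 18 x -25.0 38.0 y 63.0 87.0
120 17 x -22.0 39.0 y 61.0 85.0
126 17 x -24.0 40.0 y 63.0 85.0
132 13 x -24.0 41.0 y 63.0 85.0
138 15 x -40.0 36.0 y 62.0 85.0
144 30 x -43.0 57.0 y 61.0 88.0
150 28 x -46.0 57.0 y 60.0 86.0
156 25 x -48.0 61.0 y 61.0 81.0
162 36 x -51.0 62.0 y 60.0 88.0
168 30 x -51.0 62.0 y 56.0 84.0
174 6 x -52.0 61.0 y 59.0 81.0
s2 368
84 113 x -54.0 62.0 y -60.0 18.0
90 1 x 40.0 40.0 y -45.0 -45.0
96 4 x -25.0 -19.0 y -30.0 -15.0
102 14 x -21.0 34.0 y -32.0 -10.0
108 18 x -26.0 40.0 y -32.0 -8.0
114 15 x -22.0 41.0 y -34.0 -15.0
120 15 x -20.0 42.0 y -32.0 -14.0
126 14 x -23.0 38.0 y -34.0 -13.0
132 15 x -22.0 39.0 y -34.0 -15.0
138 10 x -43.0 37.0 y -34.0 -15.0
144 26 x -52.0 56.0 y -35.0 -16.0
150 29 x -49.0 59.0 y -34.0 -10.0
156 19 x -53.0 60.0 y -34.0 -12.0
162 33 x -50.0 62.0 y -38.0 -12.0
168 40 x -53.0 63.0 y -39.0 -9.0
174 2 x -52.0 53.0 y -32.0 -31.0
```

The fingertips are really at z≈98 while the reported TCP z is 60.6, so there is an offset of about 35 mm. I'll shut the fingers and re-measure it.

```bash
cat >> h.py <<'E'
def fing(s,lo=84,hi=150,step=4,n="scene",r=45):
    p,d=get_image(n);c=tob(cloud(n,d));near=(abs(c[...,0]-s[0])<r)&(abs(c[...,1]-s[1])<r)&(c[...,2]>lo)&(c[...,2]<hi);P=c[near]
    for a in range(lo,hi,step):
        q=P[(P[:,2]>=a)&(P[:,2]<a+step)]
        if len(q):print(a,len(q),"x",q[:,0].min().round(),q[:,0].max().round(),"y",q[:,1].min().round(),q[:,1].max().round())
    return p,d
E
python3 -m handwheel '[[0,0,-0.02,0,0,0,-1],[0,0,-0.02,0,0,0,-1],[0,0,-0.02,0,0,0,-1],[0,0,-0.02,0,0,0,-1],[0,0,-0.02,0,0,0,-1],[0,0,-0.02,0,0,0,-1]]'; python3 -c "
from h import *
fing([3,-20],88)"
```

```text
clock: 10.25
position: [534.5, -94.0, 80.4]
ee_rot: [-0.659, 0.753, 0.0, -0.0]
contact_force: [0.5, 0.6, -0.6]
gripper_width: 0.2
grasp_force: 0.0
88 3 x -26.0 9.0 y -54.0 -37.0
116 3 x 7.0 12.0 y -30.0 -11.0
120 3 x -3.0 11.0 y -31.0 -26.0
124 5 x -1.0 13.0 y -32.0 -27.0
128 6 x 14.0 18.0 y -25.0 -16.0
132 9 x -2.0 19.0 y -33.0 -16.0
136 9 x -2.0 18.0 y -30.0 -15.0
140 6 x -2.0 20.0 y -32.0 -26.0
144 5 x 2.0 20.0 y -32.0 -27.0
148 1 x 17.0 17.0 y -26.0 -26.0
```

```bash
python3 -m handwheel '[[-0.05,0,0,0,0,0,0],[-0.096,0,0,0,0,0,0],[-0.096,0,0.02,0,0,0,0],[-0.096,0,0.04,0,0,0,0],[-0.096,0,0.044,0,0,0,0],[-0.096,0,0.044,0,0,0,0]]' | grep -E "posi|contact"
for k in 1; do python3 -m handwheel '[[0,0,0.001,0,0,0,0],[0,0,0.002,0,0,0,0]]' | grep -E "posi|contact"; done
python3 -m handwheel '[[0,0,0.001,0,0,0,0],[0,0,0.001,0,0,0,0]]' | grep -E "posi|contact"
python3 -m handwheel '[[0,0,0.001,0,0,0,0],[0,0,0.001,0,0,0,0]]' | grep -E "posi|contact"
```

```text
position: [547.6, 1.1, 36.8]
contact_force: [-0.4, -0.0, -0.8]
position: [547.8, 1.2, 35.3]
contact_force: [0.1, 0.7, -0.6]
position: [547.4, 1.2, 33.7]
contact_force: [0.9, 0.1, 0.5]
position: [547.3, 1.2, 32.5]
contact_force: [-0.0, -0.4, -0.2]
```

```bash
python3 -m handwheel '[[0,0,0.001,0,0,0,0],[0,0,0.001,0,0,0,0]]' | grep -E "posi|contact"
python3 -m handwheel '[[0,0,0.001,0,0,0,0],[0,0,0.001,0,0,0,0]]' | grep -E "posi|contact"
python3 -m handwheel '[[0,0,0.001,0,0,0,0],[0,0,0.001,0,0,0,0]]' | grep -E "posi|contact"
python3 -c "
from h import *
fing([3,75],74,110)"
```

```text
position: [547.3, 1.2, 31.6]
contact_force: [0.4, -0.6, -1.0]
position: [547.4, 1.2, 31.5]
contact_force: [-2.6, 1.4, 5.8]
position: [547.4, 1.2, 31.5]
contact_force: [-5.0, 1.2, 11.4]
74 27 x -42.0 43.0 y 31.0 116.0
78 14 x -20.0 37.0 y 63.0 83.0
82 9 x -25.0 39.0 y 64.0 86.0
86 9 x -20.0 41.0 y 64.0 86.0
90 11 x -24.0 42.0 y 62.0 82.0
94 17 x -23.0 39.0 y 64.0 86.0
98 7 x -20.0 37.0 y 63.0 86.0
102 12 x -24.0 40.0 y 63.0 87.0
106 8 x -24.0 32.0 y 64.0 84.0
```

```bash
python3 -m handwheel '[[0,0,-0.005,0,0,0,0],[0.012,0,-0.005,0,0,0,0],[0.024,0,-0.005,0,0,0,0],[0.03,0,-0.005,0,0,0,0],[0.035,0,-0.005,0,0,0,0],[0.04,0,-0.005,0,0,0,0],[0.045,0,-0.005,0,0,0,0],[0.05,0,-0.005,0,0,0,0],[0.055,0,-0.005,0,0,0,0],[0.06,0,-0.005,0,0,0,0]]' | grep -E "posi|contact"
python3 -m handwheel '[[0.005,0,0,0,0,0,0],[0.01,0,0,0,0,0,0],[0.015,0,0,0,0,0,0],[0.02,0,0,0,0,0,0],[0.025,0,0,0,0,0,0],[0.03,0,0,0,0,0,0],[0.034,0,0,0,0,0,0],[0.036,0,0,0,0,0,0],[0.036,0,0,0,0,0,0]]' | grep -E "posi|contact"
python3 -c "
from h import *
st();p,d=grab('scene','s3')
c=tob(cloud('scene',d));m=(abs(c[...,2]-82)<3)&(c[...,1]<0)&(c[...,1]>-160)&(abs(c[...,0])<120)
hs=cv2.cvtColor(p,cv2.COLOR_BGR2HSV);m&=~((hs[...,0]>10)&(hs[...,0]<20)&(hs[...,2]>110)&(c[...,2]<80))
P=c[m];print(len(P),np.percentile(P[:,0],[2,50,98]),[(x,np.percentile(P[abs(P[:,0]-x)<8,1],[3,97]).round(1)) for x in(-50,-30,-10,10,30,50)])"
```

```text
position: [539.4, -58.5, 34.6]
contact_force: [-0.2, 1.3, 0.3]
position: [534.6, -94.2, 34.7]
contact_force: [1.2, 0.5, -0.3]
14.975 blk [  3.2 -20.7  34.7] z-axis [-0. -0. -1.] F [ 1.2  0.5 -0.3] w 42.6 [ 0.12  0.42 -0.4   0.   -0.75 -0.26]
737 [-54.25374619  11.14435395  82.15675097] [(-50, array([-117.8,  -34.3])), (-30, array([-116.2,  -35.6])), (-10, array([-117.6,  -34.8])), (10, array([-117. ,  -36.1])), (30, array([-117. ,  -27.6])), (50, array([-114.8,  -35.1]))]
```

```bash
python3 -m handwheel '[[0.003,0,0,0,0,0,0],[0.006,0,0,0,0,0,0],[0.009,0,0,0,0,0,0],[0.009,0,0,0,0,0,0],[0,0,0,0,0,0,0],[-0.02,0,0,0,0,0,0],[-0.02,0,-0.05,0,0,0,0],[-0.02,0,-0.1,0,0,0,0],[-0.02,0,-0.14,0,0,0,0],[-0.02,0,-0.14,0,0,0,0]]' | grep -E "posi|contact"
python3 -c "
from h import *
st();p,d=grab('scene','s4')
c=tob(cloud('scene',d));m=(abs(c[...,2]-82)<3)&(c[...,1]<0)&(c[...,1]>-160)&(abs(c[...,0])<120)
P=c[m];print(len(P),np.percentile(P[:,0],[2,50,98]),[(x,np.percentile(P[abs(P[:,0]-x)<8,1],[3,97]).round(1)) for x in(-50,-30,-10,10,30,50)])
plan([3,-230,170],ori(20,-1));plan([3,-230,170],ori(20,1))"
```

```text
position: [539.8, -72.7, 178.5]
contact_force: [0.2, 0.4, 0.1]
16.275 blk [  5.5   1.3 178.5] z-axis [ 0.008  0.002 -1.   ] F [0.2 0.4 0.1] w 42.8 [ 0.16  0.26 -0.22  0.   -1.08 -0.3 ]
747 [-54.16416413  10.84882556  83.09293038] [(-50, array([-125.2,  -46.1])), (-30, array([-127.,  -44.])), (-10, array([-125.7,  -43.1])), (10, array([-124.8,  -42.2])), (30, array([-124.7,  -42.7])), (50, array([-126.6,  -43.6]))]
d [0.231  0.0011 0.0057] w [-0.0019 -1.2205  0.0033]
d [0.231  0.0011 0.0057] w [ 1.7985 -0.0028 -2.572 ]
```

```bash
python3 -m handwheel '[[0.06,0,0,0,0,0,0],[0.12,0,0,0,0,0,0],[0.18,0,0,0,0,0,0],[0.24,0,-0.01,0,0,0,0],[0.26,0,-0.01,0,-0.15,0,0],[0.26,0,-0.01,0,-0.3,0,0],[0.26,0,-0.01,0,-0.45,0,0],[0.26,0,-0.01,0,-0.6,0,0],[0.26,0,-0.01,0,-0.6,0,0]]' | grep -E "posi|contact"
python3 -c "
from h import *
st()
d=np.load('top0.npz')['d'];c=tob(cloud('top',d))
for n,r in dict(pot=(343,147),spare=(371,189),hammer=(353,270)).items(): print(n,c[r[1],r[0]].round())
plan([5,-260,190],ori(20,-1))"
```

```text
position: [501.6, -332.9, 180.0]
contact_force: [-0.1, -1.0, -0.4]
17.45 blk [   2.2 -261.6  180. ] z-axis [-0.004  0.568 -0.823] F [-0.1 -1.  -0.4] w 42.2 [-0.63  0.57  0.32 -0.52 -1.63  0.54]
pot [ 172. -261.    9.]
spare [  21. -372.   17.]
hammer [-276. -325.   22.]
d [-0.007  -0.0027 -0.0074] w [ 0.0014 -0.6171 -0.008 ]
```

```bash
python3 -m handwheel '[[0,0,0,0,-0.15,0,0],[0,0,0,0,-0.3,0,0],[0,0,0,0,-0.45,0,0],[0,0,0,0,-0.617,0,0],[0,0,0,0,-0.617,0,0],[0,0,0,0,-0.617,0,0]]' | grep -E "posi|contact"
python3 - <<'E'
from h import *
st()
for n in("scene","top"):
    p,d=get_image(n);c=tob(cloud(n,d));m=(abs(c[...,0]-5)<55)&(c[...,1]>-345)&(c[...,1]<-225)&(c[...,2]>130)&(c[...,2]<260)
    P=c[m]
    for a in range(-345,-230,8):
        q=P[(P[:,1]>=a)&(P[:,1]<a+8)]
        if len(q):print(n,a,len(q),"x",q[:,0].min().round(),q[:,0].max().round(),"z",q[:,2].min().round(),q[:,2].max().round())
E
```

```text
position: [503.3, -331.0, 184.9]
contact_force: [1.0, -0.2, 0.1]
18.2 blk [   3.7 -259.5  184.9] z-axis [-0.002  0.937 -0.35 ] F [ 1.  -0.2  0.1] w 42.6 [-0.83  0.83  0.55 -0.96 -2.08  0.57]
scene -345 85 x -49.0 58.0 z 204.0 231.0
scene -337 48 x -45.0 52.0 z 204.0 229.0
scene -329 45 x -31.0 41.0 z 195.0 224.0
scene -321 47 x -32.0 42.0 z 193.0 222.0
scene -313 45 x -33.0 40.0 z 194.0 218.0
scene -305 37 x -26.0 39.0 z 190.0 215.0
scene -297 9 x -21.0 33.0 z 195.0 209.0
top -345 65 x -49.0 58.0 z 207.0 238.0
top -337 50 x -49.0 54.0 z 203.0 233.0
top -329 31 x -33.0 39.0 z 199.0 228.0
top -321 30 x -33.0 36.0 z 207.0 221.0
top -313 26 x -33.0 36.0 z 204.0 222.0
top -305 25 x -33.0 35.0 z 198.0 220.0
top -297 18 x -31.0 35.0 z 197.0 214.0
```

```bash
python3 -c "
from h import *
plan([6,-170,180],ori(20.5,-1));plan([6,-170,34.2],ori(20.5,-1));plan([6,-150,34.2],ori(20.5,-1));plan([6,-73,34.2],ori(20.5,-1))"
```

```text
d [-0.0251 -0.0022  0.086 ] w [ 0.0016 -0.0006  0.0035]
d [ 0.1114 -0.0018  0.1371] w [ 0.0016 -0.0006  0.0035]
d [ 0.1044 -0.0019  0.1559] w [ 0.0016 -0.0006  0.0035]
d [ 0.0774 -0.0021  0.228 ] w [ 0.0016 -0.0006  0.0035]
```

```bash
python3 -m handwheel '[[-0.025,-0.002,0.04,0,0,0.003,0],[-0.025,-0.002,0.086,0,0,0.003,0],[0.015,-0.002,0.101,0,0,0.003,0],[0.055,-0.002,0.116,0,0,0.003,0],[0.095,-0.002,0.131,0,0,0.003,0],[0.111,-0.002,0.137,0,0,0.003,0],[0.111,-0.002,0.137,0,0,0.003,0],[0.111,-0.002,0.137,0,0,0.003,0]]'
python3 -c "
from h import *
st();p,d=grab('scene','s5');crop(p,170,310,170,330,4,'cs5');plan([6,-73,34.2],ori(20.5,-1))"
```

```text
clock: 19.3
position: [517.6, -243.5, 35.1]
ee_rot: [-0.541, 0.618, 0.375, 0.43]
contact_force: [-0.3, -0.3, 1.0]
gripper_width: 42.7
grasp_force: 0.0
19.3 blk [   6.2 -170.9   35.1] z-axis [ 0.     0.937 -0.349] F [-0.3 -0.3  1. ] w 42.7 [-0.73  0.93  0.32 -0.92 -1.8   0.8 ]
d [-0.0334  0.0001  0.0922] w [-0.0005  0.0013  0.0008]
```

View pics/cs5.png

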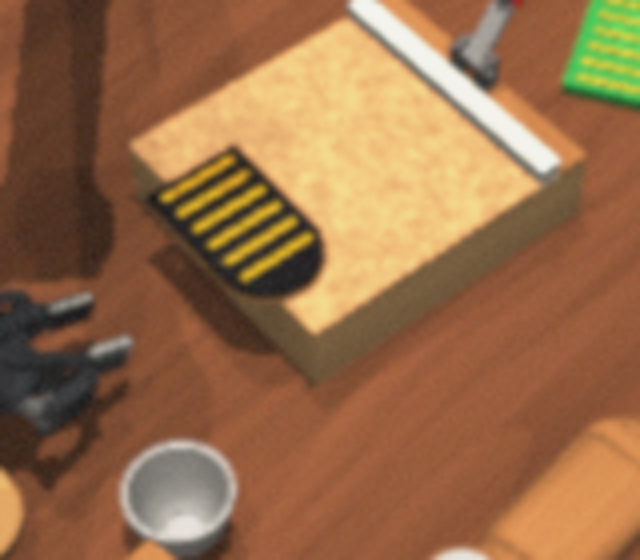

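The sole overhangs the open edge at crop (200,240), and the open fingers at (75,305) and (110,350) are low and pointing under it. Now inserting.

```bash
python3 -m handwheel '[[-0.011,0,0.031,0,0,0,0],[-0.022,0,0.061,0,0,0,0],[-0.028,0,0.077,0,0,0,0],[-0.031,0,0.085,0,0,0,0],[-0.033,0,0.092,0,0,0,0],[-0.033,0,0.092,0,0,0,0],[-0.033,0,0.092,0,0,0,0]]'
python3 -c "
from h import *
st()
p,d=get_image('scene');c=tob(cloud('scene',d));m=(c[...,2]>76)&(abs(c[...,0])<100)&(c[...,1]<-35)&(c[...,1]>-140)&(c[...,2]<95)
P=c[m];print(np.percentile(P,[3,50,97],axis=0).round(1))"
```

```text
clock: 20.23
position: [529.7, -146.6, 31.9]
ee_rot: [-0.539, 0.618, 0.377, 0.43]
contact_force: [0.6, -0.1, -0.3]
gripper_width: 43.3
grasp_force: 0.0
20.225 blk [  5.3 -73.3  31.9] z-axis [ 0.     0.938 -0.347] F [ 0.6 -0.1 -0.3] w 43.3 [-0.62  0.87  0.16 -0.99 -1.68  0.83]
[[ -52.9 -125.8   76.8]
 [  13.8  -85.3   81.7]
 [  80.5  -43.7   87.4]]
```

```bash
python3 -m handwheel '[[-0.0114,0,-0.004,0,0,0,0],[-0.0171,0,-0.006,0,0,0,0],[-0.0228,0,-0.0077,0,0,0,0],[-0.0285,0,-0.0097,0,0,0,0],[-0.0347,0,-0.0115,0,0,0,0],[-0.0427,0,-0.011,0,0,0,0],[-0.0518,0,-0.0094,0,0,0,0],[-0.0518,0,-0.0094,0,0,0,0]]'
python3 -c "
from h import *
st();p,d=grab('scene','s6');crop(p,170,290,190,330,5,'cs6')
c=tob(cloud('scene',d));m=(c[...,2]>78)&(abs(c[...,0]-60)<12)&(c[...,1]<-20)&(c[...,1]>-150)&(c[...,2]<150)
P=c[m];[print(a,P[(P[:,1]>=a)&(P[:,1]<a+8)][:,2].round().tolist()[:6]) for a in range(-130,-20,8)]"
```

```text
clock: 21.28
position: [531.3, -136.7, 84.9]
ee_rot: [-0.54, 0.618, 0.377, 0.43]
contact_force: [-0.7, -0.6, -0.7]
gripper_width: 43.0
grasp_force: 0.4
21.275 blk [  5.5 -63.2  84.9] z-axis [-0.001  0.938 -0.347] F [-0.7 -0.6 -0.7] w 43.0 [-0.61  0.78  0.15 -1.   -1.71  0.76]
-130 []
-122 []
-114 [121.0, 124.0, 126.0, 117.0, 120.0, 122.0]
-106 [124.0, 122.0, 125.0, 122.0, 125.0, 124.0]
-98 [124.0, 121.0, 118.0, 121.0, 123.0, 122.0]
-90 [116.0, 115.0, 112.0, 114.0, 116.0, 120.0]
-82 [111.0, 110.0, 112.0, 107.0, 109.0, 107.0]
-74 [105.0, 104.0, 103.0, 104.0, 107.0, 104.0]
-66 [101.0, 99.0, 100.0, 101.0, 98.0, 95.0]
-58 [94.0, 96.0, 97.0, 91.0, 90.0, 93.0]
-50 [93.0, 88.0, 89.0, 89.0, 87.0, 89.0]
-42 [86.0, 84.0, 84.0, 82.0]
-34 []
-26 []
```

View pics/cs6.png

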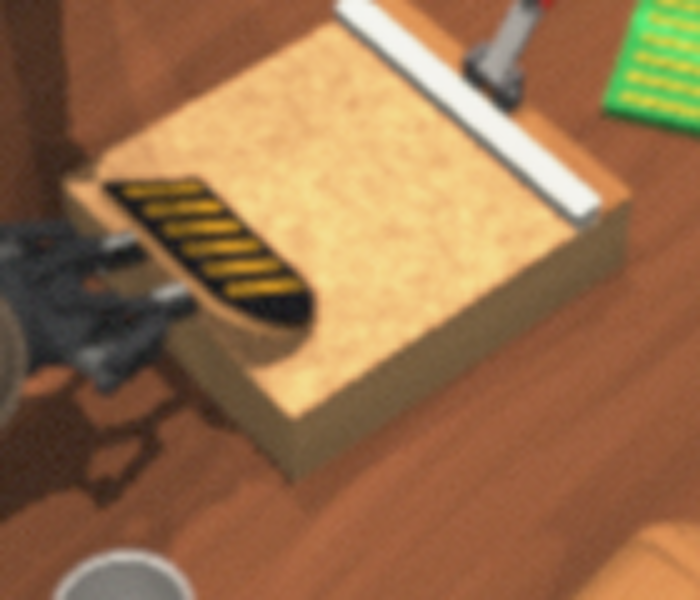

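It is lifting cleanly: the tread is tilted about 35° about its far edge (crop 200,240), on the two fingers at (120,245) and (175,300). Continuing over the top.

```bash
python3 -m handwheel '[[-0.0077,0,0.0026,0,0,0,0],[-0.016,0,0.0065,0,0,0,0],[-0.0228,0,0.0109,0,0,0,0],[-0.0297,0,0.0169,0,0,0,0],[-0.0351,0,0.0229,0,0,0,0],[-0.0403,0,0.0304,0,0,0,0],[-0.0453,0,0.0409,0,0,0,0],[-0.0486,0,0.0502,0,0,0,0],[-0.0512,0,0.0599,0,0,0,0],[-0.0527,0,0.0668,0,0,0,0]]'
python3 -m handwheel '[[0,0,0,0,0,0,0],[0,0,0,0,0,0,0],[-0.003,0,-0.008,0,0,0,0]]'
python3 -c "
from h import *
st();p,d=grab('scene','s7');crop(p,150,290,190,330,4,'cs7')"
```

```text
clock: 22.58
position: [542.0, -56.0, 110.1]
ee_rot: [-0.539, 0.618, 0.377, 0.43]
contact_force: [-0.5, -0.4, 0.4]
gripper_width: 42.5
grasp_force: 0.0
clock: 22.95
position: [541.0, -63.4, 115.7]
ee_rot: [-0.539, 0.618, 0.378, 0.429]
contact_force: [-0.7, 0.1, 0.3]
gripper_width: 42.8
grasp_force: 0.0
22.95 blk [  5.4  10.8 115.7] z-axis [-0.001  0.938 -0.346] F [-0.7  0.1  0.3] w 42.8 [-0.52  0.7   0.06 -1.06 -1.65  0.72]
```

View pics/cs7.png

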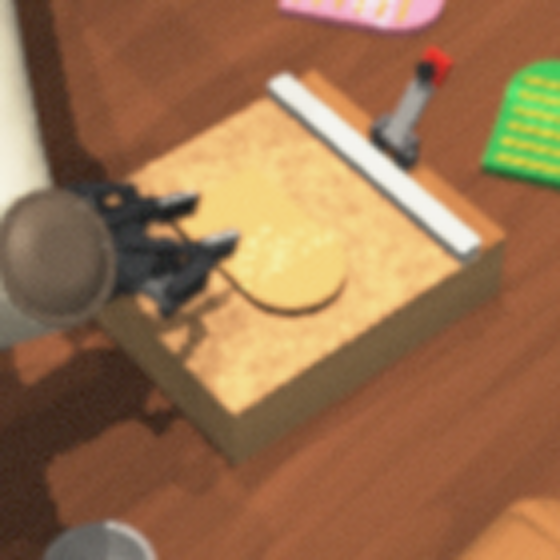

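The sole is turned over, tan face up, lying at crop (290,260). I'll bring the tool vertical behind it and locate it.

```bash
python3 -m handwheel '[[-0.02,0,-0.05,0,0.1,0,0],[-0.035,0,-0.1,0,0.25,0,0],[-0.035,0,-0.14,0,0.4,0,0],[-0.035,0,-0.15,0,0.55,0,0],[-0.035,0,-0.15,0,0.7,0,0],[-0.035,0,-0.15,0,0.87,0,0],[-0.035,0,-0.15,0,1.04,0,0],[-0.035,0,-0.15,0,1.217,0,0],[-0.035,0,-0.15,0,1.217,0,0],[-0.035,0,-0.15,0,1.217,0,0]]' | grep -E "posi|contact"
python3 - <<'E'
from h import *
st();p,d=grab('scene','s8');hs=cv2.cvtColor(p,cv2.COLOR_BGR2HSV)
c=tob(cloud('scene',d));m=(abs(c[...,2]-82)<3.5)&(c[...,1]<118)&(c[...,1]>-60)&(abs(c[...,0])<115)
P=c[m];print(len(P),np.percentile(P[:,0],[2,98]),[(x,np.percentile(P[abs(P[:,0]-x)<8,1],[3,97]).round(1)) for x in(-50,-30,-10,10,30,50)])
p,d=grab('top','t8');c=tob(cloud('top',d));m=(abs(c[...,2]-82)<3.5)&(c[...,1]<118)&(c[...,1]>-60)&(abs(c[...,0])<115)
P=c[m];print(len(P),np.percentile(P[:,0],[2,98]),[(x,np.percentile(P[abs(P[:,0]-x)<8,1],[3,97]).round(1)) for x in(-50,-30,-10,10,30,50) if (abs(P[:,0]-x)<8).any()])
E
```

```text
position: [524.3, -190.6, 201.0]
contact_force: [-0.1, -1.0, -0.3]
24.25 blk [   5.8 -117.6  201. ] z-axis [-0.002  0.001 -1.   ] F [-0.1 -1.  -0.3] w 42.7 [-0.06  0.27 -0.15 -0.   -1.16 -0.07]
740 [-55.18054518  81.0261265 ] [(-50, array([-27.4,  57. ])), (-30, array([-26.7,  56. ])), (-10, array([-25.3,  57.5])), (10, array([-25.5,  57.2])), (30, array([-25.6,  55.5])), (50, array([-25.6,  56.1]))]
61 [-25.67348942  65.94241791] [(-30, array([-24.5, -21. ])), (-10, array([-23.2, -18.4])), (10, array([-24. , -16.6])), (30, array([-22.7, -14.7])), (50, array([-20.4, -12.5]))]
```

```bash
python3 -m handwheel '[[-0.042,0,0.04,0,0,0,0],[-0.042,0,0.09,0,0,0,0],[-0.042,0,0.14,0,0,0,0],[-0.042,0,0.16,0,0,0,0],[-0.042,0,0.1665,0,0,0,0],[-0.055,0,0.1665,0,0,0,0],[-0.07,0,0.1665,0,0,0,0],[-0.075,0,0.1665,0,0,0,0],[-0.08,0,0.1665,0,0,0,0],[-0.085,0,0.1665,0,0,0,0]]' | grep -E "posi|contact"
python3 -m handwheel '[[-0.006,0,0,0,0,0,0],[-0.012,0,0,0,0,0,0],[-0.018,0,0,0,0,0,0],[-0.024,0,0,0,0,0,0],[-0.03,0,0,0,0,0,0],[-0.036,0,0,0,0,0,0],[-0.042,0,0,0,0,0,0],[-0.048,0,0,0,0,0,0],[-0.052,0,0,0,0,0,0],[-0.055,0,0,0,0,0,0]]' | grep -E "posi|contact"
python3 -c "
from h import *
st()"
```

```text
position: [535.4, -106.5, 34.9]
contact_force: [-1.9, -3.9, 2.5]
position: [542.4, -51.5, 34.1]
contact_force: [-1.7, -4.1, 2.4]
26.85 blk [ 5.3 22.7 34.1] z-axis [-0.003 -0.    -1.   ] F [-1.7 -4.1  2.4] w 42.6 [ 0.2   0.42 -0.39 -0.   -0.76 -0.34]
```

```bash
for i in 1; do python3 -m handwheel '[[-0.002,0,0,0,0,0,0],[-0.004,0,0,0,0,0,0],[-0.004,0,0,0,0,0,0]]' | grep -E "posi|contact"; done
python3 -m handwheel '[[-0.001,0,0,0,0,0,0],[-0.002,0,0,0,0,0,0],[-0.002,0,0,0,0,0,0]]' | grep -E "posi|contact"
python3 -m handwheel '[[-0.001,0,0,0,0,0,0],[-0.002,0,0,0,0,0,0],[-0.002,0,0,0,0,0,0]]' | grep -E "posi|contact"
```

```text
position: [543.0, -47.6, 34.0]
contact_force: [0.3, -1.7, 1.0]
position: [543.1, -46.4, 34.0]
contact_force: [-0.1, -4.9, 1.1]
position: [543.1, -46.3, 34.0]
contact_force: [1.6, -12.8, 1.2]
```

The sole is flush: motion stalled at the predicted spot with 13 N. Next I'll back off, shut the fingers, and go behind the hold-down arm.

```bash
python3 -m handwheel '[[0.015,0,0,0,0,0,0],[0.02,0,-0.03,0,0,0,-1],[0.02,0,-0.08,0,0,0,-1],[0.02,0,-0.13,0,0,0,-1],[0.02,0,-0.15,0,0,0,-1],[0.02,0,-0.15,0,0,0,-1],[0.02,0,-0.15,0,0,0,-1]]' | grep -E "posi|width"
python3 - <<'E'
from h import *
st();p,d=grab('scene','s9');c=tob(cloud('scene',d));m=(abs(c[...,2]-82)<3.5)&(c[...,1]<124)&(c[...,1]>0)&(abs(c[...,0])<115)
P=c[m];print(len(P),np.percentile(P[:,0],[2,98]),[(x,np.percentile(P[abs(P[:,0]-x)<8,1],[3,97]).round(1)) for x in(-50,-30,-10,10,30,50)])
hs=cv2.cvtColor(p,cv2.COLOR_BGR2HSV);m=((hs[...,0]<8)|(hs[...,0]>172))&(hs[...,1]>130)&(abs(c[...,0])<25)&(abs(c[...,1]-200)<40)&(c[...,2]>110)
print(m.sum(),np.percentile(c[m],[10,50,90],axis=0).round(1))
plan([-2,265,185]);plan([-2,265,105])
E
```

```text
position: [540.3, -63.5, 182.5]
gripper_width: -0.2
28.85 blk [  4.7  10.5 182.5] z-axis [-0.006  0.    -1.   ] F [ 0.5  0.6 -0.4] w -0.2 [ 0.18  0.26 -0.21 -0.   -1.11 -0.31]
700 [-55.74203865  82.54499673] [(-50, array([ 41. , 122.7])), (-30, array([ 40. , 118.6])), (-10, array([ 40.9, 120.8])), (10, array([ 41. , 121.6])), (30, array([ 39.6, 119.4])), (50, array([ 39. , 121.3]))]
42 [[ -6.2 192.6 147.2]
 [  5.  200.1 156.2]
 [ 12.7 204.4 161.7]]
d [-0.2546  0.0069 -0.0027] w [0. 0. 0.]
d [-0.2546  0.0064  0.0773] w [0. 0. 0.]
```

```bash
python3 -m handwheel '[[-0.06,0.004,0,0,0,0,-1],[-0.12,0.006,0,0,0,0,-1],[-0.18,0.006,0,0,0,0,-1],[-0.24,0.006,0,0,0,0,-1],[-0.255,0.006,0,0,0,0,-1],[-0.255,0.006,0.03,0,0,0,-1],[-0.255,0.006,0.06,0,0,0,-1],[-0.255,0.006,0.077,0,0,0,-1],[-0.255,0.006,0.077,0,0,0,-1]]' | grep -E "posi|contact"
python3 -m handwheel '[[0.015,0,0,0,0,0,-1],[0.03,0,0,0,0,0,-1],[0.04,0,0,0,0,0,-1],[0.05,0,0,0,0,0,-1],[0.06,0,0,0,0,0,-1],[0.07,0,0,0,0,0,-1],[0.08,0,0,0,0,0,-1],[0.085,0,0,0,0,0,-1]]' | grep -E "posi|contact"
python3 -c "
from h import *
st();p,d=grab('scene','s10');crop(p,110,260,210,350,4,'cs10')"
```

```text
position: [568.4, 188.7, 105.4]
contact_force: [-0.1, 0.1, 0.3]
position: [557.4, 104.6, 106.9]
contact_force: [0.8, 1.6, 1.0]
31.025 blk [ -0.7 179.4 106.9] z-axis [-0.004 -0.001 -1.   ] F [0.8 1.6 1. ] w -0.2 [ 0.47  0.37 -0.26 -0.   -0.95 -0.6 ]
```

View pics/cs10.png

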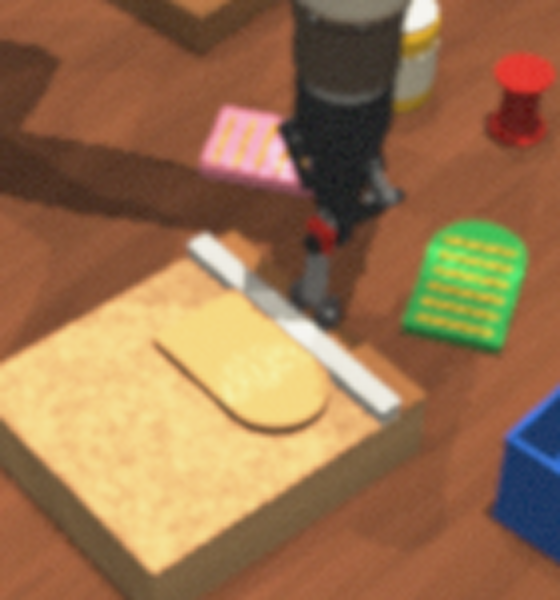

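The arm is now about upright (cap at crop 320,235) with the finger behind it, and the sole is against the rail at (250,360). I'll swing the arm down along its arc.

```bash
python3 -m handwheel '[[0.012,0,-0.004,0,0,0,-1],[0.0244,0,-0.007,0,0,0,-1],[0.033,0,-0.003,0,0,0,-1],[0.0408,0,0.0004,0,0,0,-1],[0.0475,0,0.006,0,0,0,-1],[0.0541,0,0.0124,0,0,0,-1],[0.062,0,0.019,0,0,0,-1],[0.0689,0,0.0254,0,0,0,-1],[0.075,0,0.034,0,0,0,-1],[0.0794,0,0.041,0,0,0,-1]]' | grep -E "posi|contact"
python3 -m handwheel '[[0,0,0.002,0,0,0,-1],[0,0,0.004,0,0,0,-1],[0,0,0.004,0,0,0,-1]]' | grep -E "posi|contact"
python3 -m handwheel '[[0,0,0.001,0,0,0,-1],[0,0,0.002,0,0,0,-1],[0,0,0.002,0,0,0,-1]]' | grep -E "posi|contact"
python3 -c "
from h import *
st()"
```

```text
position: [546.8, 26.3, 65.4]
contact_force: [-0.2, 1.1, -0.3]
position: [547.1, 27.0, 62.1]
contact_force: [0.3, 0.6, -0.3]
position: [547.3, 27.0, 61.4]
contact_force: [-2.5, -0.2, 6.8]
33.075 blk [ -0.3 101.2  61.4] z-axis [-0.002  0.    -1.   ] F [-2.5 -0.2  6.8] w -0.0 [ 0.34  0.39 -0.36 -0.   -0.82 -0.48]
```

```bash
python3 -m handwheel '[[0,0,0.001,0,0,0,-1],[0,0,0.002,0,0,0,-1],[0,0,0.002,0,0,0,-1],[0,0,0.002,0,0,0,-1]]' | grep -E "posi|contact"
python3 -m handwheel '[[0,0,-0.01,0,0,0,-1],[0,0,-0.05,0,0,0,-1],[0.05,0,-0.1,0,0,0,-1],[0.1,0,-0.14,0,0,0,-1],[0.16,0,-0.14,0,0,0,-1],[0.22,0,-0.14,0,0,0,-1],[0.28,0,-0.14,0,0,0,-1],[0.28,0,-0.14,0,0,0,-1]]' | grep -E "posi|contact"
python3 - <<'E'
from h import *
st();p,d=grab('scene','s11');crop(p,140,260,200,330,5,'cs11')
c=tob(cloud('scene',d));m=(abs(c[...,2]-82)<3.5)&(c[...,1]<124)&(c[...,1]>0)&(abs(c[...,0])<115)
P=c[m];print(len(P),np.percentile(P[:,0],[2,98]),[(x,np.percentile(P[abs(P[:,0]-x)<8,1],[3,97]).round(1)) for x in(-50,-30,10,30,50)])
hs=cv2.cvtColor(p,cv2.COLOR_BGR2HSV);m=((hs[...,0]<8)|(hs[...,0]>172))&(hs[...,1]>130)&(abs(c[...,0])<30)&(abs(c[...,1]-100)<50)&(c[...,2]>80)
print(m.sum(),np.percentile(c[m],[10,50,90],axis=0).round(1))
E
```

```text
position: [547.5, 27.0, 61.2]
contact_force: [-5.9, 1.7, 16.4]
position: [508.9, -254.3, 197.7]
contact_force: [0.5, 1.2, 0.1]
34.575 blk [  -0.9 -182.7  197.7] z-axis [-0.003 -0.    -1.   ] F [0.5 1.2 0.1] w 0.1 [-0.18  0.29 -0.13  0.   -1.16  0.04]
660 [-54.79559639  83.54412939] [(-50, array([ 39. , 119.9])), (-30, array([ 38.9, 119.5])), (10, array([ 39.8, 122.1])), (30, array([ 39.3, 119.6])), (50, array([ 40.5, 118.7]))]
44 [[ -4.7  78.9  94.8]
 [  3.   86.1  97.2]
 [ 10.7  96.9 102.4]]
```

View pics/cs11.png

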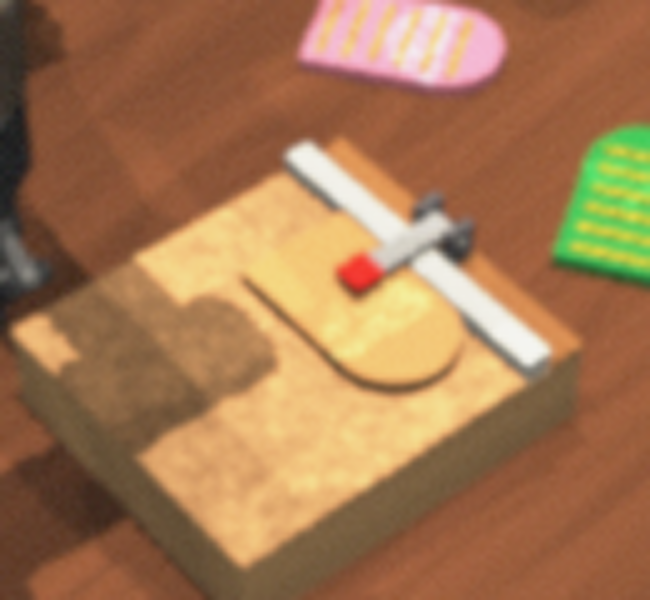

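The arm is level on the sole (red cap at crop 358,272, z≈97), the tan face is up against the rail, and the robot is clear.

```bash
python3 -c "
from bench import *
print(job_done())"
```

```text
the job is handed in; nothing more can be done
None
```

The job is handed in; no verdict came back. By the last camera check, the sole lies tan face up and square against the stop rail, about 13 mm off centre, with the hold-down arm level on it and the robot clear, at about 35 s.

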